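Shift the feed gearbox into coarse feed

TASK

The feed gearbox on the bench is in neutral. Shift it to coarse feed: pull the sprung selector knob up, turn it round to the large gear-wheel badge, and let it drop fully home into the detent there, then take the hand away. The badges only show roughly where the detents are, so feel for the detent with the knob riding lightly on its spring; never force the knob sideways against its locating pin, and leave the things lying around the gearbox where they are.

Things in the scene. Friction and masses are not known exactly. Their poses are not given: they have to be found in the camera images.
- gearbox: Grey cast gearbox fixed to the bench, 240 x 250 mm over its foot (12 mm thick), cover 210 x 230 mm with its flat top 100 mm above the bench. Origin: centre of the underside, straight below the knob's axis; z up. Its own -x is the side where the neutral mark would be (the pointer points to its -x in neutral). A shaft end, 60 mm long, sticks out on its +y side, well below the cover.
- stem (a joint): Lift of the selector knob in m: 0 = fully down (home), 0.014 = fully up against its stop. A spring pushes it down with about 6 N when home, 11 N when fully up (350 N/m), besides the knob's weight of 2 N; its motion is damped (60 N s/m). With the pin riding on top of the index plate it reads about 0.008 to 0.009, with the pin in a detent slot 0. It must stand above 0.009 to turn out of a slot.
- knob (a joint): Turn of the knob in rad, anticlockwise from above positive: 0 = neutral (pointer to the gearbox's -x); stops at -1.5, 1.5. One detent at 0 and one near each badge, up to 0.3 rad before or past the turn where the pointer aims at the badge's centre; the exact place differs each time and is hidden. The pin drops when within about 0.05 rad of a slot's middle. Friction about 0.06 N m.
- knob_grip (a point): Middle of the knob's grip bar, on the vertical knob axis, 140 mm above the bench when home. The black plastic knob is a disc of 84 mm diameter, 8 mm thick (top face 18 mm below this point), carrying an upright grip bar 60 mm long, 14 mm thick, 34 mm high (top 16 mm above this point, foot at the disc). x of the point runs along the bar, away from the pointer; y across it; z up.
- knob_pointer (a point): Tip of the pointer nose at the edge of the knob's disc, 55 mm from the axis, at the height of the disc's top face; the bar is parallel to the line from the axis to the pointer, and a white line marks it.
- pin: Steel locating pin, 8 mm diameter with a flat end, under the knob's disc 30 mm from the axis on the pointer side; hidden from above. Origin at its lower end. When home it stands 9 mm deep in a slot 11 mm wide in the index plate. It must not be loaded beyond 20 N (0.6 N m of turning).
- badge_large: Brass badge shaped like a large gear wheel, 41 mm across, 3 mm thick, on the cover, 78 mm from the knob's axis: marks coarse feed, the position wanted. It stands between 0.9 and 1.3 rad of knob turn from neutral, to either side (the two badges change places). Origin: centre of its underside.
- badge_small: Brass badge shaped like a small gear wheel, 17 mm across, 3 mm thick, on the cover at the other side: marks fine feed, not wanted. Origin: centre of its underside.
- oil_can: Loose aluminium can, 56 mm diameter, 140 mm tall, standing on the bench. Leave alone. Origin: centre of its underside.
- spanner: Loose steel spanner, 200 mm long, lying on the bench. Leave alone. Origin: middle of its underside.
- bearing: Loose steel bearing ring, 62 mm across, 18 mm thick, lying on the bench. Leave alone. Origin: centre of its underside.

How it is judged (in metres and radians):
On the way, in this order (a step that is already met when the one before it is completed fails the run):
1. the knob is pulled up clear of the neutral detent (value of joint stem above 0.0085 m), for 0.1 s.
2. the knob, still up, is turned to the region of the large badge (pointer tip within 45 mm of the badge's centre, seen from above) (value of joint stem above 0.007 m and horizontal distance between knob_pointer and badge_large below 0.045 m), for 0.05 s.
At the end, for the whole second after the job is handed in: The knob is home (lift under 2 mm) in the detent at the large badge, with the pointer tip within 36 mm of that badge's centre seen from above (a straight aim gives 23 mm), at rest and let go; can, spanner and bearing within 30 mm of where they were (value of joint stem below 0.002 m and horizontal distance between knob_pointer and badge_large below 0.036 m and linear speed of pin below 0.01 m/s and distance of each of oil_can, spanner, bearing from where it was at the start of the episode below 0.03 m); the robot touches nothing.
It fails at once if the locating pin is forced: more than 20 N between the pin and the index plate (knob turned while the pin is in a slot, or jammed down on the plate) (contact force between pin and anything else above 20 N).
It fails at once if the oil can is shifted more than 30 mm or tipped (distance of oil_can from where it was at the start of the episode above 0.03 m or angle between oil_can's own z axis and vertical above 0.4 rad).
It fails at once if the spanner is shifted more than 30 mm (distance of spanner from where it was at the start of the episode above 0.03 m).
It fails at once if the bearing is shifted more than 30 mm (distance of bearing from where it was at the start of the episode above 0.03 m).
It also fails if it takes over 48 s, if anything falls off the work surface, if the arm or the gripper's body presses on something with over 40 N, if the wrist force passes 120 N, or if a joint passes its speed limit or range.

ROBOT

A 6-joint arm with a two-finger parallel gripper is mounted at the origin on the work surface. World frame = base frame: x ahead of the robot, y to its left, z up, the work surface at z = 0. Lengths are in mm, angles in rad, forces in N, time in s.
With the tool pointing down it reaches from about 300 to 1000 mm from the base axis. Payload 5.1 kg.
Tool frame: the origin (TCP) lies at the very end of the fingers, on their centre line; the grasp point (between the pads) lies 19 mm behind it; z points along the fingers, y is the direction in which the jaws open and shut (so a half turn about z gives the same grasp; the last joint's range is limited). The gripper opens to 95 mm and grips with 3 to 60 N. Pads are 20 mm wide; open, the fingers measure 119 mm over their backs; the gripper's body (75 mm by 180 mm) begins 59 mm behind the grasp point.
Start: joints at [-1.342, 0.124, 1.65, -0, 1.367, -0.083], TCP at [199.369, -618.657, 214.656] pointing down, gripper open.
Joint ranges: [-2.61, 2.61], [-1.02, 2.33], [0.03, 2.71], [-1.35, 4.49], [0.32, 2.68], [-2.91, 2.91]. Speed limits (rad/s): [2.57, 2.57, 3.14, 3.14, 3.14, 3.14].

INTERFACE

Orientations are given as a unit quaternion [w, x, y, z].
In Python, from bench import arm, viewer, sign_off gives the robot as it stands.
- The arm moves only by the shell command python3 -m creep 'ROWS' [FORCE]. ROWS is a JSON object of lists of equal length, an entry for each row: "gripper": the opening in per cent of the stroke, from 0 (shut) to 100 (fully open); "xyz": the shift along the tool's x, y, z normalised to -1 to 1, where 1 is 0.15 m, a list of three; "rotation": the turn, a rotation vector about the tool's x, y, z normalised to -1 to 1, where 1 is 180 degrees, a list of three. In form: {"gripper": [gripper, ...], "xyz": [[tx, ty, tz], ...], "rotation": [[wx, wy, wz], ...]}. A call has 1 to 5 rows; each row is the pose to reach, as a shift and turn from the pose measured when the call began, along the tool's axes at that moment, turning the shorter way round; what a row does not reach only later rows make up. A row lasts 1/8 s, in which the tool goes at most 62.5 mm and 10.7 degrees, less where a joint would pass 70% of its speed; a pose out of reach is approached as far as the arm can. A call with a number of a shift or a turn outside -1 to 1 is refused whole. A call with a gripper value outside its range is refused whole. The fingers move at their own pace and stop on an object; FORCE is the grip in N (left out, the last holds). Time passes only in rows, so rows that repeat a pose let the fingers close. It gives the time, the measured TCP pose, the force and the opening at its end, in the units of the state.
- arm.get_state(): the state, without advancing time (a new reading comes with each control period).
- viewer.grab_frame(name): name is "scene" or "top"; returns a dict with "frame" (400x640x3 uint8, blue, green, red), "z_map" (400x640 float32, mm along the optical axis (not along the pixel's ray), 0 where there is no reading), "intrinsics" (3x3 intrinsics, pixels), "k1" (the pictures are not rectified: a ray, as slopes to the right and down, at radius r is drawn at 1 + k1 r^2 times it, then the intrinsics apply), "cam_to_world" (4x4, takes a point from camera to world coordinates). Camera axes: x right, y up, looking along -z (the intrinsics and any distortion apply to the point x, -y, -z); pixel columns grow to the right and rows downward; lengths in mm; the calibration is good to about 2 mm. A picture is of the moment at which its call begins.
- sign_off(): hands the job in, once; it reports no verdict.
The state is a dict: "t": time; "joint_pos": joint angles; "qvel": joint speeds; "joint_efforts": joint torques, N m; "position": TCP position; "ee_rot": TCP orientation; "ft_force": force on the tool from outside, world axes, zero at the start; "wrist_torque": the same for the moment, N m; "opening": opening from 0.0 (shut) to 1.0 (fully open).
Only numpy, scipy, OpenCV 4.12 (cv2) and the standard library are available. Lean on these libraries where they do the work, as an engineer would, in place of code of your own. Each camera call takes 0.05 s, during which the arm holds its last target. There are 200 camera calls.

## Working session

There is one attempt and no reset: what is moved stays moved. The work goes in short steps, Python scripts to look and compute and a shell command to move; the robot and the scene stay as the last step left them, time stands still between calls to the robot, and variables do not carry over. Pictures are saved under pics/ and viewed, about 8 in all and at most 12, crops included, and the job is handed in when it is done.

```bash
mkdir -p pics; cat > h.py <<'E'
import numpy as np, cv2
from bench import arm, viewer
def grab(n):
    f=viewer.grab_frame(n); np.savez('last_'+n,**{k:np.array(v) for k,v in f.items()}); return f
def ray(f,u,v):
    K=np.array(f['intrinsics']);k=float(f['k1'])
    d=np.array([(u-K[0,2])/K[0,0],(v-K[1,2])/K[1,1]]);s=d.copy()
    for _ in range(20): s=d/(1+k*(s@s))
    return s
def pix(f,u,v,z=None):
    s=ray(f,u,v);T=np.array(f['cam_to_world'])
    d=T[:3,:3]@np.array([s[0],-s[1],-1]);o=T[:3,3]
    if z is None: return o+d*float(f['z_map'][int(round(v)),int(round(u))])
    return o+d*(z-o[2])/d[2]
E
python3 - <<'E'
from h import *
for n in('scene','top'):
    f=grab(n); cv2.imwrite(f'pics/{n}0.png',f['frame']); print(n,f['intrinsics'],f['k1'],f['cam_to_world'])
print(arm.get_state())
E
```

```text
scene [[485.71631018   0.         317.89420209]
 [  0.         485.71631018 200.15027518]
 [  0.           0.           1.        ]] 0.04545451837652588 [[ 8.52564554e-01 -4.03665268e-01  3.31945826e-01  9.04898340e+02]
 [ 5.22388279e-01  6.39223100e-01 -5.64361865e-01 -5.75387452e+02]
 [ 1.56258437e-02  6.54559531e-01  7.55848962e-01  9.09114113e+02]
 [ 0.00000000e+00  0.00000000e+00  0.00000000e+00  1.00000000e+00]]
top [[436.6220406    0.         324.34772812]
 [  0.         436.6220406  198.92324302]
 [  0.           0.           1.        ]] -0.08248899376356914 [[-6.38185327e-03  9.98463397e-01 -5.50464892e-02  4.60353700e+02]
 [-9.99963324e-01 -6.68649361e-03 -5.35183850e-03  4.76581668e+01]
 [-5.71168285e-03  5.50103156e-02  9.98469450e-01  1.21372508e+03]
 [ 0.00000000e+00  0.00000000e+00  0.00000000e+00  1.00000000e+00]]
{'t': 0.1, 'joint_pos': array([-1.34161667e+00,  1.24444032e-01,  1.65151618e+00, -3.35937518e-05,
        1.36751974e+00, -8.26129790e-02]), 'qvel': array([ 0.00082533, -0.00101731, -0.00328003, -0.00014552,  0.00071225,
        0.00118847]), 'joint_efforts': array([ 3.73739439e-07, -4.18880296e+01, -3.61097288e+01,  7.76104024e-02,
        4.61957103e-02, -6.69979272e-05]), 'position': array([ 199.22050701, -618.10863234,  213.51986538]), 'ee_rot': array([-9.39910739e-04,  9.87871791e-01,  1.55268905e-01, -8.54954595e-05]), 'ft_force': array([-0.21367023, -0.39297011, -0.4778095 ]), 'wrist_torque': array([-0.03183163, -0.00869346, -0.00404973]), 'opening': 1.0002869745982685}
```

View pics/top0.png

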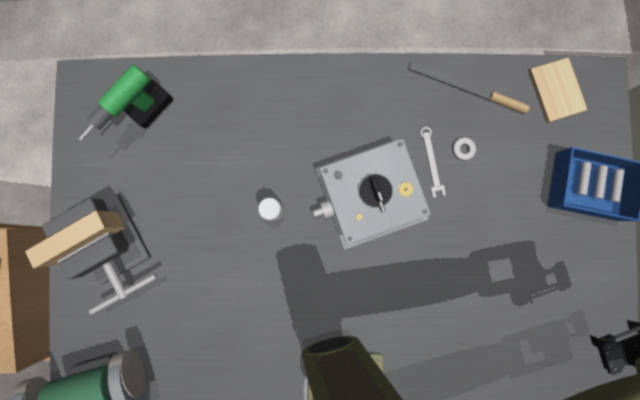

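View pics/scene0.png

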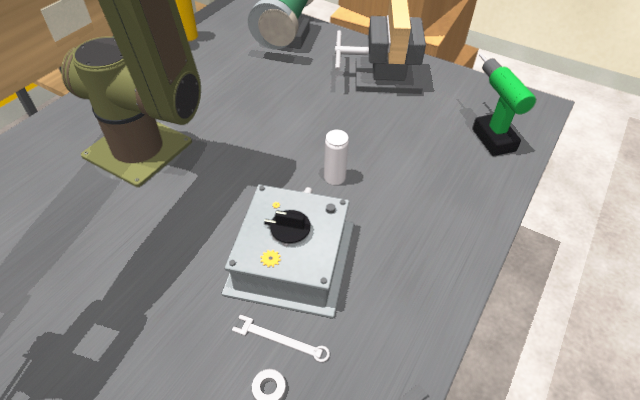

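The top view shows the gearbox with its knob at about (375,191), the large badge at (406,188), the small badge at (360,217), the can at (270,209), the spanner at (433,160) and the bearing at (464,149). The scene view agrees. I'll enlarge the crops next.

```bash
python3 - <<'E'
import cv2
a=cv2.imread('pics/top0.png')[130:255,300:450]; b=cv2.imread('pics/scene0.png')[175:300,220:370]
a=cv2.resize(a,None,fx=5,fy=5,interpolation=cv2.INTER_CUBIC)[:600];b=cv2.resize(b,None,fx=5,fy=5,interpolation=cv2.INTER_CUBIC)[:600]
cv2.imwrite('pics/c1.png',a)
E
```

```text
(no output)
```

View pics/c1.png

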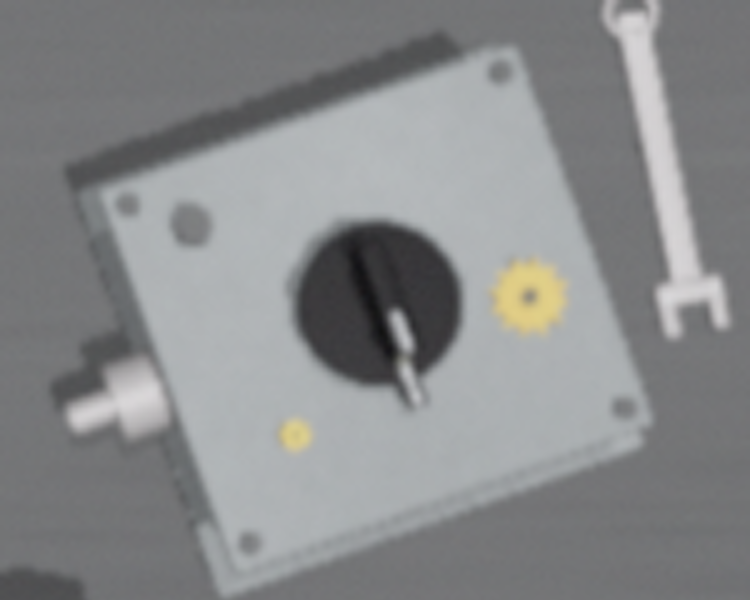

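The enlarged crop shows the cover corners at (100,190), (520,45), (652,425) and (240,572). The disc centre is at (378,302), the pointer tip at (418,405), the large badge at (530,297) and the small badge at (296,435). The pointer is in neutral.

```bash
cat >> h.py <<'E'
def load(n): return dict(np.load(f'last_{n}.npz'))
E
python3 - <<'E'
from h import *
f=load('top')
P=lambda x,y,z:pix(f,300+(x+.5)/5-.5,130+(y+.5)/5-.5,z)
cs=[P(x,y,100) for x,y in[(100,190),(520,45),(652,425),(240,572)]]
print(np.round(cs,1)); print('cov c',np.mean(cs,0))
for i in range(4):
    d=cs[(i+1)%4]-cs[i]; print(np.linalg.norm(d),np.arctan2(d[1],d[0]))
c=P(378,302,122);t=P(418,405,122);b=P(530,297,103);s=P(296,435,103)
print('disc',c,'tip',t,'badge',b,'small',s)
A=np.mean(cs,0)
for C in (c,A):
  for q in(t,b,s): d=q-C; print(np.hypot(*d[:2]),np.arctan2(d[1],d[0]))
print('bar top', [P(x,y,156) for x,y in [(350,245),(398,350)]])
from scipy.spatial.transform import Rotation as R
q=arm.get_state()['ee_rot'];print(R.from_quat(np.roll(q,-1)).as_matrix().round(3))
for n,p in dict(can=(270,209,140),span=(438,190,5)).items(): print(n,pix(f,*p))
E
```

```text
[[ 602.3   65.3  100. ]
 [ 676.4 -152.1  100. ]
 [ 479.8 -216.5  100. ]
 [ 406.6   -4.8  100. ]]
cov c [541.2789303  -76.99527448 100.        ]
229.6400164116664 -1.2422953182802634
206.92862614969914 -2.82512726738839
223.9994255248123 1.9036062423746887
207.9027268826691 0.3436635632255473
disc [542.10270809 -74.18390569 122.        ] tip [490.29017865 -93.58120746 122.        ] badge [ 545.59744538 -154.20860902  103.        ] small [475.98947734 -33.70012972 103.        ]
55.324438754723744 -2.7833702770580455
80.10097585382009 -1.527153326036044
77.52351512425057 2.592148996078254
53.618522622438476 -2.827101994301634
77.33400677277457 -1.5149248819733694
78.34016995346016 2.556045171401031
bar top [array([567.46270574, -57.11499747, 156.        ]), array([516.1300737 , -79.81219238, 156.        ])]
[[ 0.952  0.307 -0.   ]
 [ 0.307 -0.952  0.002]
 [ 0.    -0.002 -1.   ]]
can [495.57160878 187.52876441 140.        ]
span [ 549.7804824  -262.81923421    5.        ]
```

```bash
python3 -m creep '{"gripper":[100,100,100,100,100],"xyz":[[0.22,-0.18,0],[0.44,-0.36,0],[0.66,-0.55,0],[0.8,-0.67,0],[0.8,-0.67,0]],"rotation":[[0,0,0],[0,0,0],[0,0,0],[0,0,0],[0,0,0]]}' 20
```

```text
t: 0.72
position: [283.3, -484.2, 213.4]
ee_rot: [-0.001, 0.988, 0.157, -0.0]
ft_force: [-0.8, -0.4, -0.2]
opening: 1.001
```

```bash
python3 -m creep '{"gripper":[100,100,100,100,100],"xyz":[[0.22,-0.18,0],[0.44,-0.36,0],[0.66,-0.55,0],[0.88,-0.73,0],[0.95,-0.8,0]],"rotation":[[0,0,0],[0,0,0],[0,0,0],[0,0,0],[0,0,0]]}' 
python3 -m creep '{"gripper":[100,100,100,100,100],"xyz":[[0.22,-0.18,0],[0.44,-0.36,0],[0.66,-0.55,0],[0.88,-0.73,0],[0.88,-0.73,0]],"rotation":[[0,0,0],[0,0,0],[0,0,0],[0,0,0],[0,0,0]]}'
cat > go.py <<'E'
import sys; from h import *
from scipy.spatial.transform import Rotation as R
x,y,z,yaw=map(float,sys.argv[1:5]); s=arm.get_state()
M=R.from_quat(np.roll(s['ee_rot'],-1)); 
T=R.from_matrix(np.array([[np.cos(yaw),np.sin(yaw),0],[np.sin(yaw),-np.cos(yaw),0],[0,0,-1]]).astype(float))
print('t',s['t'],s['position'],'xyz',M.inv().apply(np.array([x,y,z])-s['position'])/150,'rot',(M.inv()*T).as_rotvec()/np.pi,'yaw',np.arctan2(*M.as_matrix()[1::-1,0]))
E
python3 go.py 542 -75.5 200 0.345
```

```text
t: 1.35
position: [382.2, -325.5, 213.5]
ee_rot: [-0.001, 0.988, 0.157, -0.0]
ft_force: [0.1, -0.8, 0.6]
opening: 0.999
t: 1.98
position: [474.5, -179.8, 213.5]
ee_rot: [-0.001, 0.987, 0.159, -0.001]
ft_force: [-0.6, 0.0, 0.9]
opening: 1.0
t 1.975 [ 474.46963981 -179.8445352   213.51704371] xyz [ 0.64542259 -0.51952492  0.09070627] rot [-0.00067507  0.00023965 -0.00845929] yaw 0.318425162135998
```

```bash
python3 -m creep '{"gripper":[100,100,100,100,100],"xyz":[[0.2,-0.16,0],[0.4,-0.32,0],[0.6,-0.49,0.05],[0.645,-0.52,0.09],[0.645,-0.52,0.09]],"rotation":[[0,0,-0.008],[0,0,-0.008],[0,0,-0.008],[0,0,-0.008],[0,0,-0.008]]}' 
python3 -m creep '{"gripper":[100,100],"xyz":[[0,0,0],[0,0,0]],"rotation":[[0,0,0],[0,0,0]]}'
python3 - <<'E'
from h import *
f=grab('scene'); cv2.imwrite('pics/s1.png',cv2.resize(f['frame'][110:310,180:420],None,fx=3,fy=3))
E
python3 go.py 542 -75.5 127 0.345
```

```text
t: 2.6
position: [541.4, -76.6, 199.1]
ee_rot: [-0.001, 0.985, 0.171, -0.002]
ft_force: [0.3, 0.6, 0.4]
opening: 1.002
t: 2.85
position: [541.1, -77.8, 199.4]
ee_rot: [-0.001, 0.985, 0.17, -0.002]
ft_force: [0.5, 0.2, -0.5]
opening: 1.004
t 2.9 [541.12946941 -77.60531581 199.41550483] xyz [ 0.01144053 -0.01030396  0.48276342] rot [-0.00064509  0.00083653 -0.00107835] yaw 0.34161493593291886
```

View pics/s1.png

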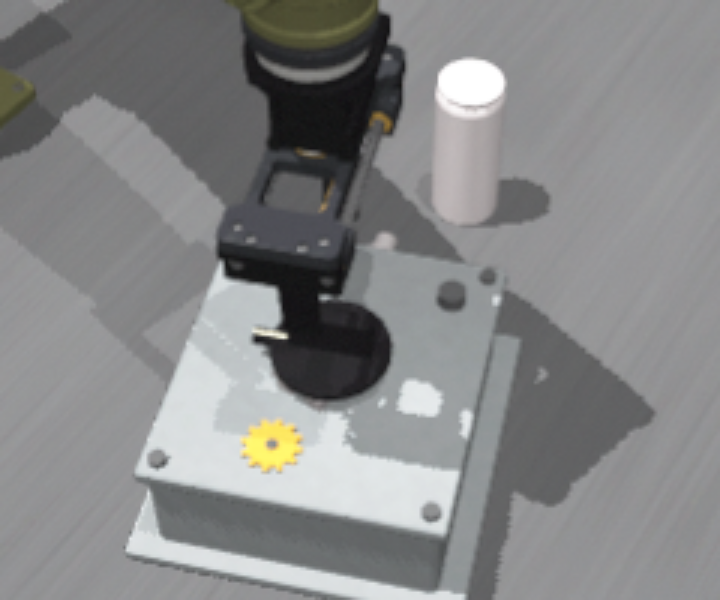

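The picture shows the open fingers over the knob, straddling the bar near (330,330), with the large badge at (272,445) clear of them. I'll go down and grip.

```bash
python3 -m creep '{"gripper":[100,100,100,100,100],"xyz":[[0.01,-0.01,0.12],[0.01,-0.01,0.24],[0.01,-0.01,0.36],[0.01,-0.01,0.47],[0.01,-0.01,0.47]],"rotation":[[0,0,0],[0,0,0],[0,0,0],[0,0,0],[0,0,0]]}' 
python3 -m creep '{"gripper":[100,100],"xyz":[[0,0,0],[0,0,0]],"rotation":[[0,0,0],[0,0,0]]}'
python3 go.py 542 -75.5 128 0.345
```

```text
t: 3.52
position: [540.4, -75.2, 126.4]
ee_rot: [-0.002, 0.985, 0.17, -0.003]
ft_force: [-0.2, -0.1, 0.1]
opening: 1.001
t: 3.78
position: [540.8, -75.3, 127.1]
ee_rot: [-0.001, 0.985, 0.17, -0.003]
ft_force: [0.2, 0.7, 0.4]
opening: 0.998
t 3.775 [540.83756527 -75.3165551  127.07043242] xyz [ 0.00685875  0.00372669 -0.006247  ] rot [-0.00117894  0.00166799 -0.0010218 ] yaw 0.3417996095211864
```

```bash
python3 -m creep '{"gripper":[30,15,0,0,0],"xyz":[[0,0,0],[0,0,0],[0,0,0],[0,0,0],[0,0,0]],"rotation":[[0,0,0],[0,0,0],[0,0,0],[0,0,0],[0,0,0]]}' 6
python3 -m creep '{"gripper":[0,0,0,0,0],"xyz":[[0,0,0],[0,0,0],[0,0,0],[0,0,0],[0,0,0]],"rotation":[[0,0,0],[0,0,0],[0,0,0],[0,0,0],[0,0,0]]}' 6
python3 -c "
from h import *
s=arm.get_state();print(s['ft_force'],s['wrist_torque'])"
```

```text
t: 4.4
position: [540.8, -75.3, 127.0]
ee_rot: [-0.001, 0.985, 0.17, -0.003]
ft_force: [-0.2, 0.3, -0.1]
opening: 0.531
t: 5.03
position: [541.2, -76.3, 127.1]
ee_rot: [-0.0, 0.985, 0.17, -0.003]
ft_force: [2.6, -5.9, -1.8]
opening: 0.151
[ 2.59232526 -5.85977768 -1.75683891] [-1.00338284 -0.30191419 -0.04915257]
```

```bash
python3 -m creep '{"gripper":[0,0,0],"xyz":[[0,0.004,0],[0,0.004,0],[0,0.004,0]],"rotation":[[0,0,0],[0,0,0],[0,0,0]]}' 6
python3 -c "
from h import *
s=arm.get_state();print(s['ft_force'],s['wrist_torque'])"
python3 go.py 542 -75.5 128 0.345
```

```text
t: 5.4
position: [541.3, -76.6, 127.1]
ee_rot: [-0.001, 0.985, 0.17, -0.003]
ft_force: [-0.1, -1.2, 0.4]
opening: 0.148
[-0.05714434 -1.17614468  0.44000916] [-0.12447763 -0.04725914 -0.07970168]
t 5.4 [541.28499121 -76.60809854 127.0972962 ] xyz [ 0.00693576 -0.00537454 -0.00604321] rot [-0.00062257  0.00163114 -0.00104321] yaw 0.34172764081756585
```

```bash
python3 -m creep '{"gripper":[0,0,0,0],"xyz":[[0,0,0],[0,0,0],[0,0,0],[0,0,0]],"rotation":[[0,0,0],[0,0,0],[0,0,0],[0,0,0]]}' 40
python3 -m creep '{"gripper":[0,0,0,0,0],"xyz":[[0,0,-0.02],[0,0,-0.04],[0,0,-0.06],[0,0,-0.08],[0,0,-0.08]],"rotation":[[0,0,0],[0,0,0],[0,0,0],[0,0,0],[0,0,0]]}'
python3 -c "
from h import *
s=arm.get_state();print(s['position'],s['ft_force'],s['wrist_torque'])"
```

```text
t: 5.9
position: [541.3, -76.6, 127.1]
ee_rot: [-0.001, 0.985, 0.17, -0.003]
ft_force: [0.3, -1.0, -0.3]
opening: 0.148
t: 6.52
position: [541.1, -76.6, 137.1]
ee_rot: [-0.001, 0.985, 0.17, -0.003]
ft_force: [5.4, -2.4, -11.9]
opening: 0.142
[541.13204594 -76.59078355 137.09633471] [  5.40025893  -2.35485952 -11.89376029] [-0.55329585 -1.16728632 -0.06313891]
```

```bash
python3 -m creep '{"gripper":[0,0,0],"xyz":[[0.004,0,-0.018],[0.004,0,-0.018],[0.004,0,-0.018]],"rotation":[[0,0,0],[0,0,0],[0,0,0]]}'
python3 -c "
from h import *
s=arm.get_state();print(s['position'],s['ft_force'],s['wrist_torque'])"
```

```text
t: 6.9
position: [541.2, -76.6, 137.5]
ee_rot: [-0.001, 0.985, 0.17, -0.003]
ft_force: [5.1, -3.7, -12.4]
opening: 0.144
[541.20026012 -76.58244684 137.45594414] [  5.12794385  -3.65856859 -12.42470073] [-0.77038317 -1.03797399 -0.04003765]
```

```bash
python3 -m creep '{"gripper":[0,0,0],"xyz":[[0.004,0,-0.026],[0.004,0,-0.026],[0.004,0,-0.026]],"rotation":[[0,0,0],[0,0,0],[0,0,0]]}'
python3 -m creep '{"gripper":[0,0,0,0,0],"xyz":[[0.004,0.002,-0.014],[0.004,0.002,-0.014],[0.004,0.002,-0.014],[0.004,0.002,-0.014],[0.004,0.002,-0.014]],"rotation":[[0,0,-0.01],[0,0,-0.02],[0,0,-0.03],[0,0,-0.04],[0,0,-0.04]]}'
python3 -c "
from h import *
s=arm.get_state();print(s['position'],s['ft_force'],s['wrist_torque'])"; python3 go.py 541 -76.6 139 0.345
```

```text
t: 7.28
position: [541.2, -76.6, 138.8]
ee_rot: [-0.0, 0.985, 0.17, -0.004]
ft_force: [5.8, -3.8, -12.5]
opening: 0.144
t: 7.9
position: [541.4, -76.9, 138.5]
ee_rot: [-0.001, 0.973, 0.232, -0.004]
ft_force: [5.4, -3.4, -12.2]
opening: 0.148
[541.36867236 -76.8623107  138.46896775] [  5.39527566  -3.44253996 -12.2001919 ] [-0.76914009 -1.20596287 -0.00264207]
t 7.9 [541.36867236 -76.8623107  138.46896775] xyz [-0.00143577 -0.00268035 -0.00351943] rot [-0.00089035  0.00273225  0.03897599] yaw 0.4674614391807123
```

```bash
python3 -m creep '{"gripper":[0,0,0,0,0],"xyz":[[0.002,0.003,-0.016],[0.002,0.003,-0.016],[0.002,0.003,-0.016],[0.002,0.003,-0.016],[0.002,0.003,-0.016]],"rotation":[[0,0,-0.03],[0,0,-0.06],[0,0,-0.09],[0,0,-0.12],[0,0,-0.12]]}'
python3 -c "
from h import *
s=arm.get_state();print(s['position'],s['ft_force'],s['wrist_torque'])"; python3 go.py 541 -76.6 139 0.345
```

```text
t: 8.52
position: [541.9, -77.6, 138.7]
ee_rot: [-0.001, 0.912, 0.41, -0.004]
ft_force: [7.0, -4.4, -13.0]
opening: 0.144
[541.88587041 -77.55913934 138.67996329] [  7.04080406  -4.40517582 -13.00762455] [-0.91406573 -1.43674537  0.04792422]
t 8.525 [541.88587041 -77.55913934 138.67996329] xyz [ 0.0008497  -0.00867228 -0.00209449] rot [-0.00106524  0.00258868  0.15921261] yaw 0.8452024977887947
```

```bash
python3 -m creep '{"gripper":[0,0,0,0,0],"xyz":[[0.001,0.005,-0.016],[0.001,0.009,-0.016],[0.001,0.013,-0.016],[0.001,0.014,-0.016],[0.001,0.014,-0.016]],"rotation":[[0,0,-0.035],[0,0,-0.07],[0,0,-0.105],[0,0,-0.135],[0,0,-0.135]]}'
python3 -c "
from h import *
s=arm.get_state();print(s['position'],s['ft_force'],s['wrist_torque'])"; python3 go.py 541 -76.6 139 0.345
```

```text
t: 9.15
position: [542.9, -78.2, 138.8]
ee_rot: [-0.003, 0.806, 0.593, -0.004]
ft_force: [4.6, 0.6, -12.7]
opening: 0.145
[542.89135963 -78.1869592  138.80417692] [  4.64363748   0.597962   -12.72626422] [-0.1622225  -1.22647831  0.02666418]
t 9.15 [542.89135963 -78.1869592  138.80417692] xyz [ 0.00634066 -0.01519951 -0.00118082] rot [-0.00234385  0.00240549  0.29392997] yaw 1.2684326082672124
```

```bash
cat > chk.py <<'E'
import sys; from h import *
from scipy.spatial.transform import Rotation as R
s=arm.get_state(); M=R.from_quat(np.roll(s['ee_rot'],-1)).as_matrix(); p=s['position']
print('t %.2f z %.2f xy %.1f %.1f turn %.3f F'%(s['t'],p[2],p[0],p[1],np.arctan2(M[1,0],M[0,0])-.342),(M.T@s['ft_force']).round(1),'Tz %.2f'%s['wrist_torque'][2])
sys.exit(p[2]<float(sys.argv[1]) or abs(s['wrist_torque'][2])>.35)
E
python3 -m creep '{"gripper":[0,0,0],"xyz":[[0.001,0,-0.002],[0.001,0,-0.002],[0.001,0,-0.002]],"rotation":[[0,0,0],[0,0,0],[0,0,0]]}' >/dev/null; python3 chk.py 134
python3 -m creep '{"gripper":[0,0,0],"xyz":[[0.001,0,-0.007],[0.001,0,-0.007],[0.001,0,-0.007]],"rotation":[[0,0,0],[0,0,0],[0,0,0]]}'>/dev/null; python3 chk.py 134
python3 -m creep '{"gripper":[0,0,0],"xyz":[[0.001,0,-0.007],[0.001,0,-0.007],[0.001,0,-0.007]],"rotation":[[0,0,0],[0,0,0],[0,0,0]]}'>/dev/null; python3 chk.py 134
```

```text
t 9.53 z 138.34 xy 542.9 -78.2 turn 0.925 F [ 0.6  4.6 11.5] Tz 0.10
t 9.90 z 138.58 xy 542.9 -78.1 turn 0.924 F [-0.2  5.8 12.1] Tz 0.12
t 10.28 z 138.83 xy 542.9 -78.1 turn 0.923 F [-0.9  5.3 12.1] Tz -0.00False
False
False
```

```bash
sed -i 's/sys.exit(\(.*\))$/sys.exit(int(\1))/' chk.py
python3 -m creep '{"gripper":[0,0,0],"xyz":[[0.001,0,0.003],[0.001,0,0.007],[0.001,0,0.007]],"rotation":[[0,0,0],[0,0,0],[0,0,0]]}' >/dev/null; python3 chk.py 134 &&
python3 -m creep '{"gripper":[0,0,0],"xyz":[[0.001,0,0],[0.001,0,0.003],[0.001,0,0.003]],"rotation":[[0,0,0],[0,0,0],[0,0,0]]}'>/dev/null; python3 chk.py 134
```

```text
t 10.65 z 137.34 xy 542.9 -78.1 turn 0.922 F [ 0.6  5.3 11.8] Tz 0.04
t 11.03 z 136.75 xy 542.9 -78.1 turn 0.922 F [-1.   5.5 11.7] Tz 0.04
```

```bash

python3 -m creep '{"gripper":[0,0,0],"xyz":[[0.001,0,0.002],[0.001,0,0.005],[0.001,0,0.005]],"rotation":[[0,0,0],[0,0,0],[0,0,0]]}' >/dev/null; python3 chk.py 134 &&
python3 -m creep '{"gripper":[0,0,0],"xyz":[[0.001,0,0.002],[0.001,0,0.003],[0.001,0,0.003]],"rotation":[[0,0,0],[0,0,0],[0,0,0]]}'>/dev/null; python3 chk.py 134
```

```text
t 11.40 z 136.13 xy 542.9 -78.1 turn 0.922 F [-1.6  4.8  9.6] Tz 0.06
t 11.78 z 136.04 xy 542.9 -78.0 turn 0.922 F [-1.4  3.   6.9] Tz 0.02
```

```bash

python3 -m creep '{"gripper":[0,0,0],"xyz":[[0,0.002,0.002],[0,0.002,0.002],[0,0.002,0.002]],"rotation":[[0,0,-0.006],[0,0,-0.012],[0,0,-0.012]]}' >/dev/null; python3 chk.py 135.4 &&
python3 -m creep '{"gripper":[0,0,0],"xyz":[[0,0.002,0.002],[0,0.002,0.002],[0,0.002,0.002]],"rotation":[[0,0,-0.006],[0,0,-0.012],[0,0,-0.012]]}' >/dev/null; python3 chk.py 135.4 
```

```text
t 12.15 z 135.99 xy 543.1 -78.1 turn 0.960 F [-0.8  0.6  4.4] Tz -0.09
t 12.53 z 135.87 xy 543.2 -78.1 turn 0.998 F [-1.5 -0.7  2.7] Tz -0.11
```

```bash

python3 -m creep '{"gripper":[0,0,0],"xyz":[[0.001,0.001,0],[0.001,0.001,0],[0.001,0.001,0]],"rotation":[[0,0,-0.006],[0,0,-0.012],[0,0,-0.012]]}' >/dev/null; python3 chk.py 135.5 &&
python3 -m creep '{"gripper":[0,0,0],"xyz":[[0.001,0.001,0],[0.001,0.001,0],[0.001,0.001,0]],"rotation":[[0,0,-0.006],[0,0,-0.012],[0,0,-0.012]]}' >/dev/null; python3 chk.py 135.5 &&
python3 -m creep '{"gripper":[0,0,0],"xyz":[[0.001,0.001,0],[0.001,0.001,0],[0.001,0.001,0]],"rotation":[[0,0,-0.006],[0,0,-0.012],[0,0,-0.012]]}' >/dev/null; python3 chk.py 135.5
```

```text
t 12.90 z 135.73 xy 543.3 -78.1 turn 1.036 F [-2.6 -0.5  4.8] Tz -0.09
t 13.28 z 135.43 xy 543.4 -78.1 turn 1.074 F [-2.5 -1.5  5.3] Tz 0.04
t 13.28 z 135.43 xy 543.4 -78.1 turn 1.074 F [-2.5 -1.5  5.3] Tz 0.04
```

```bash

python3 -m creep '{"gripper":[0,0,0],"xyz":[[0,0,0.003],[0,0,0.005],[0,0,0.005]],"rotation":[[0,0,0],[0,0,0],[0,0,0]]}' >/dev/null; python3 chk.py 135
```

```text
t 13.65 z 134.99 xy 543.4 -78.1 turn 1.074 F [-2.1 -1.8  3.2] Tz -0.02
```

```bash

python3 -m creep '{"gripper":[0,0,0],"xyz":[[0,0,0.003],[0,0,0.005],[0,0,0.005]],"rotation":[[0,0,0],[0,0,0],[0,0,0]]}' >/dev/null; python3 chk.py 135
```

```text
t 14.03 z 133.40 xy 543.5 -78.1 turn 1.075 F [-3.5  1.7  8.2] Tz 0.35
```

```bash

python3 -m creep '{"gripper":[0,0],"xyz":[[0,0,-0.002],[0,0,-0.002]],"rotation":[[0,0,-0.003],[0,0,-0.005]]}' >/dev/null; python3 chk.py 135
```

```text
t 14.28 z 133.21 xy 543.5 -78.1 turn 1.091 F [-2.6  1.1  8.7] Tz 0.16
```

```bash

python3 -m creep '{"gripper":[0,0],"xyz":[[0,0,0],[0,0,0]],"rotation":[[0,0,-0.003],[0,0,-0.005]]}' >/dev/null; python3 chk.py 130 &&
python3 -m creep '{"gripper":[0,0,0],"xyz":[[0,0,0.005],[0,0,0.01],[0,0,0.01]],"rotation":[[0,0,0],[0,0,0],[0,0,0]]}' >/dev/null; python3 chk.py 130
```

```text
t 14.53 z 132.86 xy 543.5 -78.1 turn 1.107 F [-3.1  1.9  9.4] Tz -0.01
t 14.90 z 131.26 xy 543.5 -78.1 turn 1.107 F [-3.7  1.8  7.7] Tz 0.03
```

```bash

python3 -m creep '{"gripper":[0,0,0],"xyz":[[0,0,0.005],[0,0,0.01],[0,0,0.01]],"rotation":[[0,0,0],[0,0,0],[0,0,0]]}' >/dev/null; python3 chk.py 126.5 &&
python3 -m creep '{"gripper":[0,0,0],"xyz":[[0,0,0.005],[0,0,0.01],[0,0,0.01]],"rotation":[[0,0,0],[0,0,0],[0,0,0]]}' >/dev/null; python3 chk.py 126.5 && 
python3 -m creep '{"gripper":[0,0,0],"xyz":[[0,0,0.005],[0,0,0.007],[0,0,0.007]],"rotation":[[0,0,0],[0,0,0],[0,0,0]]}' >/dev/null; python3 chk.py 126.5
```

```text
t 15.28 z 129.78 xy 543.5 -78.1 turn 1.107 F [-3.2  1.4  7.2] Tz 0.06
t 15.65 z 128.34 xy 543.5 -78.1 turn 1.107 F [-2.7  0.3  5.6] Tz 0.05
t 16.02 z 127.27 xy 543.5 -78.1 turn 1.107 F [-4.2  0.6  6.2] Tz 0.07
```

```bash

python3 -m creep '{"gripper":[0,0,0],"xyz":[[0,0,0.003],[0,0,0.004],[0,0,0.004]],"rotation":[[0,0,0],[0,0,0],[0,0,0]]}' 40 >/dev/null; python3 chk.py 125.5 &&
python3 -m creep '{"gripper":[0,0],"xyz":[[0,0,0],[0,0,0]],"rotation":[[0,0,0],[0,0,0]]}' 5 >/dev/null; python3 chk.py 125.5
python3 -m creep '{"gripper":[25,60,100,100,100],"xyz":[[0,0,0],[0,0,0],[0,0,0],[0,0,0],[0,0,0]],"rotation":[[0,0,0],[0,0,0],[0,0,0],[0,0,0],[0,0,0]]}'; python3 chk.py 125
```

```text
t 16.40 z 127.14 xy 543.5 -78.1 turn 1.107 F [-2.5 -0.9  1.8] Tz 0.04
t 16.65 z 127.15 xy 543.5 -78.0 turn 1.107 F [-2.  -1.1  2.1] Tz -0.03
t: 17.27
position: [543.5, -78.0, 127.2]
ee_rot: [-0.003, 0.749, 0.663, -0.005]
ft_force: [-0.0, 0.4, -0.3]
opening: 0.616
t 17.27 z 127.21 xy 543.5 -78.0 turn 1.107 F [ 0.4 -0.1  0.3] Tz -0.06
```

Home height is reached and the fingers have released. I'll retreat upward and clear the view.

```bash

python3 -m creep '{"gripper":[100,100,100,100,100],"xyz":[[0,0,0],[0,0,-0.1],[0,0,-0.3],[0,0,-0.55],[0,0,-0.8]],"rotation":[[0,0,0],[0,0,0],[0,0,0],[0,0,0],[0,0,0]]}'
python3 -m creep '{"gripper":[100,100,100,100,100],"xyz":[[-0.3,0,-0.1],[-0.6,0,-0.1],[-0.9,0,-0.1],[-1,0,-0.1],[-1,0,-0.1]],"rotation":[[0,0,0],[0,0,0],[0,0,0],[0,0,0],[0,0,0]]}'
python3 -m creep '{"gripper":[100,100,100,100,100],"xyz":[[-0.3,0,0],[-0.6,0,0],[-0.9,0,0],[-0.9,0,0],[-0.9,0,0]],"rotation":[[0,0,0],[0,0,0],[0,0,0],[0,0,0],[0,0,0]]}'
python3 - <<'E'
from h import *
f=grab('top');g=grab('scene')
a=f['frame'][110:255,250:480]; b=g['frame'][110:400,200:420]
a=cv2.resize(a,None,fx=2.6,fy=2.6,interpolation=cv2.INTER_CUBIC)
cv2.imwrite('pics/e1.png',a)
E
```

```text
t: 17.9
position: [544.9, -77.7, 249.6]
ee_rot: [-0.002, 0.749, 0.663, -0.004]
ft_force: [1.1, 0.6, -0.2]
opening: 0.994
t: 18.52
position: [526.8, -226.9, 265.7]
ee_rot: [-0.002, 0.749, 0.662, -0.004]
ft_force: [0.4, 0.2, 0.2]
opening: 1.0
t: 19.15
position: [510.8, -359.5, 266.3]
ee_rot: [-0.002, 0.749, 0.663, -0.004]
ft_force: [-0.9, 0.5, 0.3]
opening: 1.003
```

View pics/e1.png

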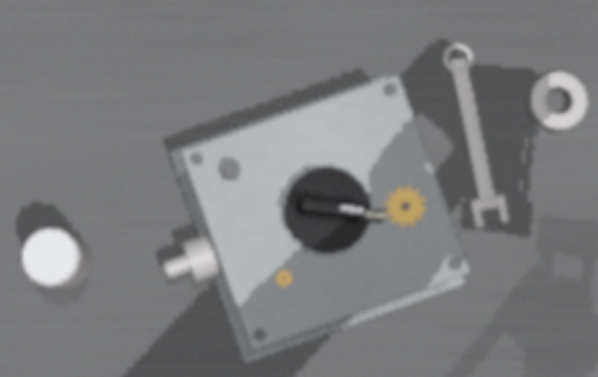

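The pointer tip is at (383,215), next to the large badge at (405,206), and the can, spanner and bearing look unmoved. I'll check the distances and knob height numerically.

```bash
python3 - <<'E'
from h import *
f=load('top');P=lambda x,y,z:pix(f,250+(x+.5)/2.6-.5,110+(y+.5)/2.6-.5,z)
t=P(385,215,122);b=P(405,206,103);print('tip-badge',np.hypot(*(t-b)[:2]))
g=load('scene'); 
import numpy as np
def zs(f):
    o=[]
    T=f['cam_to_world']
    for v in range(100,300):
        for u in range(200,440):
            if f['z_map'][v,u]>0:
                p=pix(f,u,v)
                r=np.hypot(p[0]-543.5,p[1]+75.8)
                if r<38: o.append(p[2])
    o=np.array(o);return np.histogram(o,bins=np.arange(108,176,3))
print(zs(f)[0]); print(zs(g)[0])
# can/spanner/bearing vs start
a=cv2.imread('pics/top0.png');
for n,(x0,x1,y0,y1) in dict(can=(250,290,190,230),span=(418,448,122,200),bear=(450,480,133,163)).items():
    A=cv2.cvtColor(a[y0:y1,x0:x1],6);B=cv2.cvtColor(f['frame'][y0:y1,x0:x1],6)
    print(n,cv2.phaseCorrelate(A.astype(float),B.astype(float)))
E
```

```text
tip-badge 25.091180615763655
[  0   0   8 108 297 126  13   1   1   5   3   4   6   5  19  67  44   7
   0   0   0   0]
[  0   0   0 103 394  55  18  21  21  18  26  21  21  23  32 104  42   0
   0   0   0   0]
can ((0.0025483968462047812, 0.09841089872041309), 0.9064495869647088)
span ((-0.284465750932533, -0.26493877567715174), 0.8695332667562536)
bear ((-0.0981889185589786, -0.08189972691311631), 0.4860013467577292)
```

Disc top is about 121 mm and the bar top about 155 mm, so the knob is home. The tip is 25 mm from the badge and the loose objects haven't moved.

```bash
python3 -c "
from bench import sign_off; print(sign_off())"
```

```text
the job is handed in; nothing more can be done
None
```

The gearbox is shifted to coarse feed: the knob sits fully home in the detent at the large badge. The job was handed in at about 19 s, and no verdict was reported.

**What I did:** I gripped the bar, lifted the knob about 11.5 mm and turned it anticlockwise with the pin clear. I then felt for the slot with the knob riding lightly on its spring. The pin dropped in at about 1.07 rad. The slot pushed the knob sideways with about 0.35 N m, roughly 12 N at the pin if the pin took all of it. I eased the knob to 1.107 rad until that vanished, lowered it home, let go and backed away.

**Last checks:**
- **Height:** the tool was at 127.15 mm before release, against 127.1 mm in neutral. Afterwards the cameras put the disc top at about 121 mm and the bar top at about 155 mm, which is the home height within calibration.
- **Aim:** the pointer tip is about 25 mm from the badge's centre (limit 36 mm).
- **Loose things:** the can, spanner and bearing show less than 0.4 pixel of shift, about 1 mm. The bearing match was weaker because the arm's shadow lay near it.
- **Robot:** it is clear of everything.

None of the checks failed. The knob axis appeared to be about 3 mm off my first camera estimate along the bar, which only caused side forces of a few newtons on the tool while turning.

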